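# Open the air cleaner's vent and hold its boost dial at the third step

## Task

Start the air cleaner's boost: first swing the vent handle on its deck anticlockwise (seen from above) through its quarter turn, fully to the open stop, and only then turn the spring-return dial beside it clockwise past its first two clicks to the third, and hold it there for more than a second. Finish while still holding the dial at the third step against its spring, with the vent left open. Leave everything else on the table and on the cleaner where it is.

Things in the scene. Friction and masses are not known exactly. Their poses are not given: they have to be found in the camera images.
- cleaner: air cleaner, a flat grey box 200 (its x) x 360 (its y) x 100 mm high, fixed; origin at the centre of its underside. Its flat deck, 100 mm above the table, carries two round controls, one near each end, 190 mm apart: the vent and the dial, either of them left or right
- vent_base: round black vent base, a disc 120 mm across and 12 mm high on the deck, with two dark quarter openings that the two-bladed shutter uncovers when open; fixed; origin at the centre of its underside
- vent_hinge (a point): point on the vertical pivot axis of the vent handle, 136 mm above the table (fixed)
- vent_grip (a point): point on the vent handle 52 mm out from the pivot, 136 mm above the table. The handle is an aluminium bar lying radially on one side of the pivot only: 10 mm wide, ending 68 mm from the pivot, top 147 mm and underside 115 mm above the table (fingertips can go down to 118). Turns with the handle; its -x axis points outward along the bar
- vent (a joint): angle of the vent handle in rad: 0 = closed stop, 1.571 = open stop; grows anticlockwise seen from above. It may start slightly open, and stays where it is left (about 0.08 N m of friction)
- dial_base: round black dial base, a disc 100 mm across and 22 mm high on the deck; steel studs on its rim, one small and three larger, mark rest and the three steps of the pointer; fixed; origin at the centre of its underside
- dial_grip (a point): point on the vertical axis of the dial, 152 mm above the table. The dial is a disc 80 mm across, top face 130 mm above the table, with a straight upright grip bar through the axis: 12 mm wide, 30 mm high (top at 160 mm), reaching 36 mm from the axis on the pointer side, 30 mm on the other. Turns with the dial; its -x axis points along the bar to the pointer end
- dial (a joint): angle of the dial in rad: 0 = rest stop, where it starts; grows clockwise seen from above. Steps at about 0.37, 0.72 and 1.07 (clicks felt at 0.25, 0.60, 0.95), end stop 1.15. A spring turns it back to 0 when let go from any step (0.10 N m at rest to 0.16 at the third step, up to 0.06 more or less at each click)
- tin: small round metal tin, 38 mm across, 22 mm high, lying on the cleaner's deck between the two controls; loose bystander, origin at the centre of its underside
- mug: white mug, 80 mm across, 95 mm high; loose bystander, origin at the centre of its underside
- ereader: flat e-reader, 170 x 120 x 9 mm; loose bystander, origin at the centre of its underside
- case: rounded glasses case, 155 x 60 x 38 mm; loose bystander, origin at the centre of its underside
- remote: remote control, 150 x 42 x 18 mm; loose bystander, origin at the centre of its underside
- paperback: closed paperback, 110 x 170 x 24 mm; loose bystander, origin at the centre of its underside

How it is judged:
By the outcome, as a careful person would: the job done as asked, in the order asked, and still so for the second after the job is handed in, while the arm keeps its last pose, push and grip.
It also fails if it takes over 50 s, if anything falls off the work surface, if the arm or the gripper's body presses on something with over 40 N, if the wrist force passes 120 N, or if a joint passes its speed limit or range.

## Robot

A 7-joint arm with a two-finger parallel gripper is mounted at the origin on the work surface. World frame = base frame: x ahead of the robot, y to its left, z up, the work surface at z = 0. Lengths are in mm, angles in rad, forces in N, time in s.
With the tool pointing down it reaches from about 400 to 850 mm from the base axis. Payload 6.9 kg.
Tool frame: the origin (TCP) lies midway between the tips of the shut fingers; the grasp point (between the pads) lies 19 mm behind it; z points along the fingers, y is the line along which they close (so a half turn about z gives the same grasp; the last joint's range is limited). The gripper opens to 85 mm and grips with 20 to 120 N. Pads are 22 mm wide; open, the fingers measure 114 mm over their backs; the gripper's body (76 mm by 85 mm) begins 54 mm behind the grasp point. The pads swing forward as they close: fully open they stand 13 mm farther back than shut.
Start: joints at [1.381, 0.507, -0.238, 1.5, 0.126, 1.149, -0.155], TCP at [181.563, -598.035, 231.275] pointing down, gripper open.
Joint ranges: [-3.08, 3.08], [-0.24, 2.05], [-1.43, 1.35], [0, 2.5], [-1.52, 4.66], [0.17, 1.96], [-2.89, 2.89]. Speed limits (rad/s): [2.39, 2.39, 3.14, 3.14, 3.14, 3.14, 3.14].

## Interface

Orientations are given as a unit quaternion [x, y, z, w].
In Python, from workcell import get_obs, cams, manip gives the robot as it stands.
- The arm moves only by the tool send_rows, never from a script. Its argument "targets" is a list of rows, each a list of 7 numbers: the shift along the tool's x, y, z in units of 40 mm (1.0 is 40 mm), then the turn, a rotation vector about the tool's x, y, z in units of 6 degrees (1.0 is 6 degrees), then the gripper's target within -1 to 1 (shut at 1, half-way at 0, fully open at -1). A call has 1 to 10 rows; each row is the pose to reach, as a shift and turn from the pose commanded when the call began, along the tool's axes at that moment; what a row does not reach only later rows make up. A row lasts 1/8 s, in which the tool goes at most 62.5 mm and 10.7 degrees, less where a joint would pass 70% of its speed; a pose out of reach is approached as far as the arm can. A call with a gripper value outside its range is refused whole. The fingers move at their own pace and stop on an object; "force" is the grip in N (left out, the last holds). Time passes only in rows, so rows that repeat a pose let the fingers close. It gives the time, the measured TCP pose, the force, the opening and the grip force at its end, in the units of the state.
- get_obs(): the state, without advancing time (a new reading comes with each control period).
- cams.grab_frame(name): name is "side" or "top" or "wrist"; returns a dict with "color" (480x640x3 uint8, red, green, blue), "range_z" (480x640 float32, mm along the optical axis (not along the pixel's ray), 0 where there is no reading), "fovy" (degrees; the focal length in pixels is half the picture's height over the tangent of half this angle, whatever the lens; pixels are square), "cx", "cy" (the principal point, pixels), "distortion" ([k1, k2, p1, p2, k3] as OpenCV has them; the pictures are not rectified), "camera_from_world" (4x4, takes a point from world to camera coordinates); the wrist camera has in their place "mount" (4x4, takes a point from camera to tool coordinates, whose origin is the TCP and whose axes are the flange's). Camera axes: x right, y up, looking along -z (the intrinsics and any distortion apply to the point x, -y, -z); pixel columns grow to the right and rows downward; lengths in mm; the calibration is good to about 2 mm. A picture is of the moment at which its call begins: read the wrist's pose just before it.
- manip.job_done(): hands the job in; it is judged then, once.
The state is a dict: "time_s": time; "joints": joint angles; "qvel": joint speeds; "joint_torque": joint torques, N m; "position": TCP position; "eef_rot": TCP orientation; "wrist_force": force on the tool from outside, world axes, zero at the start; "moment": the same for the moment, N m; "grip_width": finger opening in mm; "grasp_force": force on a finger pad.
Only numpy, scipy, OpenCV 4.12 (cv2) and the standard library are available. Lean on these libraries where they do the work, as an engineer would, in place of code of your own. Each camera call takes 0.05 s, during which the arm holds its last target. There are 200 camera calls.

## Working session

There is one attempt and no reset: what is moved stays moved. The work goes in short steps, Python scripts to look and compute and a tool call to move; the robot and the scene stay as the last step left them, time stands still between calls to the robot, and variables do not carry over. Pictures are saved under pics/ and viewed, at most 10 in all, crops included, and the job is handed in when it is done.

Besides the shell and the picture viewer there is one more tool, called after "Emit:" by a JSON object that holds its "method" and its "body", one argument or row to a line. send_rows: Moves the arm, as the interface text tells. Its arguments: {"type":"object","properties":{"targets":{"type":"array","items":{"type":"array","items":{"type":"number"}}},"force":{"type":"number"}},"required":["targets"]}

```bash
mkdir -p pics; cat > h.py <<'E'
import numpy as np, cv2
from workcell import get_obs, cams, manip
from scipy.spatial.transform import Rotation as R
def K(f):
    a=240/np.tan(np.radians(f['fovy'])/2); return np.array([[a,0,f['cx']],[0,a,f['cy']],[0,0,1.]])
def c2w(f,o=None):
    if 'camera_from_world' in f: return np.linalg.inv(np.array(f['camera_from_world']))
    T=np.eye(4);T[:3,:3]=R.from_quat(o['eef_rot']).as_matrix();T[:3,3]=o['position'];return T@np.array(f['mount'])
def ray(f,uv,o=None):
    p=cv2.undistortPoints(np.array(uv,float).reshape(-1,1,2),K(f),np.array(f['distortion'],float)).reshape(-1,2)
    return np.c_[p[:,0],-p[:,1],-np.ones(len(p))],c2w(f,o)
def atz(f,uv,z,o=None):
    d,T=ray(f,uv,o); d=d@T[:3,:3].T; s=(np.array(z)-T[2,3])/d[:,2]; return T[:3,3]+d*s[:,None] if np.ndim(s) else T[:3,3]+d*s
def atd(f,uv,o=None):
    d,T=ray(f,uv,o); z=np.array([f['range_z'][int(v),int(u)] for u,v in uv]); return (d*z[:,None])@T[:3,:3].T+T[:3,3]
def save(f,n,crop=None,k=1):
    im=f['color'][:,:,::-1]
    if crop: x0,y0,x1,y1=crop; im=im[y0:y1,x0:x1]
    cv2.imwrite('pics/'+n,cv2.resize(im,None,fx=k,fy=k,interpolation=cv2.INTER_CUBIC))
E
python3 - <<'E'
from h import *
import pickle
F={n:cams.grab_frame(n) for n in('top','side')}
pickle.dump(F,open('F.pkl','wb'))
for n in F: save(F[n],n+'0.png')
o=get_obs();print(o); print(c2w(F['top']).round(2),c2w(F['side']).round(2),F['top']['fovy'])
E
```

```text
{'time_s': 0.1, 'joints': array([ 1.3814961 ,  0.50824899, -0.23750079,  1.50099182,  0.12568193,
        1.14887178, -0.15480836]), 'qvel': array([ 0.00029884, -0.00141749, -0.00075322, -0.00335803,  0.00059231,
        0.00067623,  0.00138758]), 'joint_torque': array([-3.94694522e-03, -6.21844125e+01, -2.19454452e+00, -2.50204575e+01,
        1.25041240e-02,  7.75761815e-03, -1.46260987e-06]), 'position': array([ 181.39218247, -597.65962258,  230.5326492 ]), 'eef_rot': array([ 9.89158580e-01,  1.46849291e-01, -1.22540342e-04, -7.58425148e-04]), 'wrist_force': array([1.40240192, 0.76098176, 0.10912035]), 'moment': array([ 0.02831737, -0.0156124 , -0.04102149]), 'grasp_force': 0.0, 'grip_width': 85.47440826567586}
[[-1.00000e-02  9.90000e-01 -1.10000e-01  4.23010e+02]
 [-1.00000e+00 -1.00000e-02  2.00000e-02 -1.52700e+01]
 [ 2.00000e-02  1.10000e-01  9.90000e-01  1.35484e+03]
 [ 0.00000e+00  0.00000e+00  0.00000e+00  1.00000e+00]] [[-8.0000e-01  4.7000e-01 -3.7000e-01  1.8108e+02]
 [-6.0000e-01 -6.2000e-01  5.1000e-01  4.6407e+02]
 [ 1.0000e-02  6.3000e-01  7.8000e-01  8.8122e+02]
 [ 0.0000e+00  0.0000e+00  0.0000e+00  1.0000e+00]] 49.93773949583175
```

View pics/top0.png

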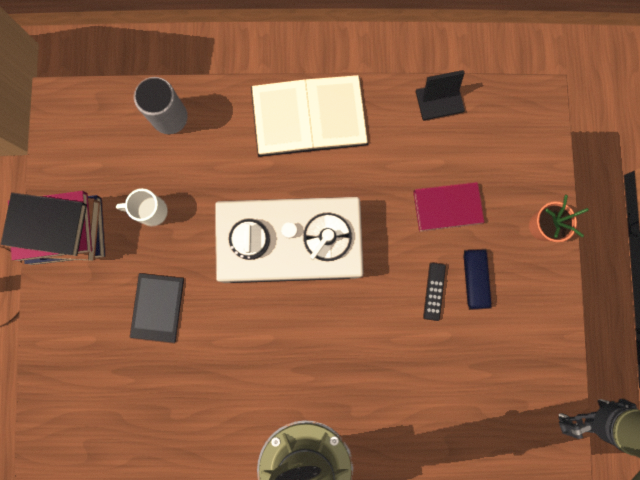

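View pics/side0.png

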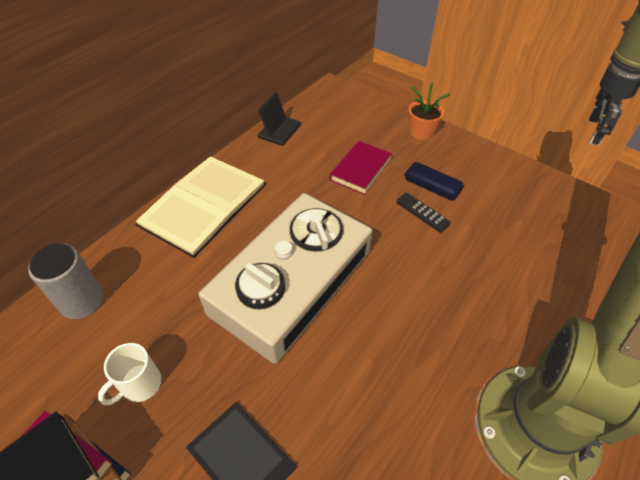

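The top view shows the cleaner at about (289,240), with the dial at (249,239) on its left and the vent at (327,237) on its right. The tin sits between them at (289,230). I'll enlarge that area.

```bash
python3 - <<'E'
from h import *
import pickle
F=pickle.load(open('F.pkl','rb'))
save(F['top'],'topc.png',(210,190,370,290),5)
E
```

```text
(no output)
```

View pics/topc.png

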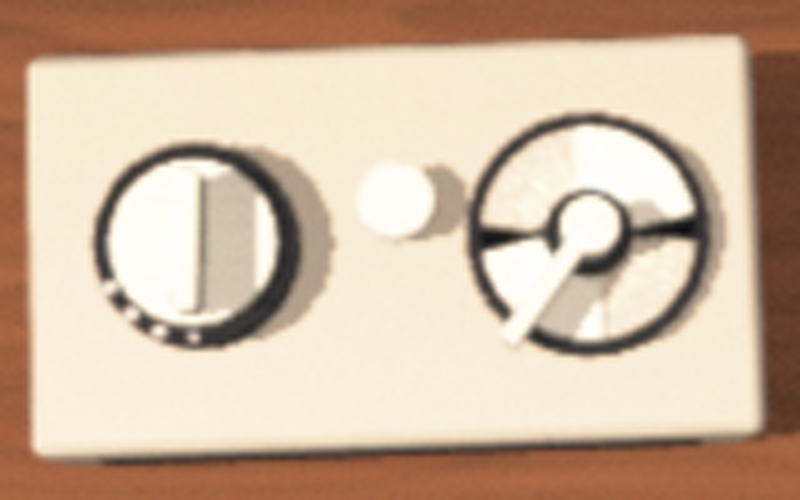

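The crop shows the dial's studs running from the bottom (195,338) to the left, so its pointer faces the robot. The vent handle runs from the pivot at (590,222) to its tip at (512,337).

```bash
python3 - <<'E'
from h import *
import pickle
F=pickle.load(open('F.pkl','rb'));f=F['top']
P=lambda x,y:[210+x/5-.4,190+y/5-.4]
def g(n,x,y,z): print(n,atz(f,[P(x,y)],z)[0].round(1))
g('vent disc',589,233,112);g('vent hub top',592,222,147);g('tip',512,338,147)
g('dial base',198,246,122);g('dial disc',190,243,130);g('bar end near',193,310,160);g('bar far',190,170,160)
g('small stud',195,338,122);g('stud3',110,290,122);g('tin',396,200,122)
for a,b in((30,60),(745,38),(762,433),(38,455)): g('corner',a,b,100)
print(atd(f,[P(590,222),P(190,243),P(550,280)]).round(1))
o=get_obs();print(R.from_quat(o['eef_rot']).as_matrix().round(3))
w=cams.grab_frame('wrist');print(np.array(w['mount']).round(2),w['fovy'])
E
```

```text
vent disc [581.9 -62.4 112. ]
vent hub top [582.7 -62.6 147. ]
tip [528.  -24.2 147. ]
dial base [576.2 126.3 122. ]
dial disc [576.7 129.2 130. ]
bar end near [541.5 124.2 160. ]
bar far [607.3 125.8 160. ]
small stud [531.8 127.6 122. ]
stud3 [555.3 168.5 122. ]
tin [597.6  30.9 122. ]
corner [672.3 212.1 100. ]
corner [ 680.3 -141.7  100. ]
corner [ 484.3 -146.   100. ]
corner [477.5 206.3 100. ]
[[582.7 -61.6 146.9]
 [572.8 125.5 161.2]
 [555.2 -42.4 147.5]]
[[ 0.957  0.291 -0.   ]
 [ 0.291 -0.957  0.001]
 [-0.    -0.002 -1.   ]]
[[   0.      0.96    0.28   72.5 ]
 [   1.     -0.      0.     -0.21]
 [   0.      0.28   -0.96 -142.67]
 [   0.      0.      0.      1.  ]] 70.7150465583708
```

```bash
cat >> h.py <<'E'
def rows(*goals):
    "goals (x,y,z,yaw_deg of tool x) -> units"
    o=get_obs();q=R.from_quat(o['eef_rot'])
    print('at',o['position'].round(1),'yaw',np.degrees(np.arctan2(*q.as_matrix()[[1,0],0])).round(1),'t',o['time_s'],'F',o['wrist_force'].round(1),'M',o['moment'].round(2),'w',round(o['grip_width'],1))
    for x,y,z,a in goals:
        g=R.from_euler('z',a,degrees=True)*R.from_matrix(np.diag([1,-1,-1.]))
        print(np.r_[q.inv().apply(np.array([x,y,z])-o['position'])/40, np.degrees((q.inv()*g).as_rotvec())/6].round(2))
E
python3 -c "
from h import *
rows((500,-130,225,-10),(540,-33,225,-35))"
```

```text
at [ 181.4 -597.7  230.6] yaw 16.9 t 0.15 F [-0.2  0.   0.6] M [ 0.03  0.   -0.02] w 85.0
[ 1.102e+01 -8.870e+00  1.500e-01 -1.000e-02  0.000e+00  4.480e+00]
[ 1.268e+01 -1.090e+01  1.600e-01 -1.000e-02  1.000e-02  8.650e+00]
```

Emit:
{"method": "send_rows", "body": {
  "targets": [
    [1.1,-0.9,0,0,0,0.5,-1],
    [2.2,-1.8,0,0,0,1,-1],
    [3.3,-2.7,0,0,0,1.5,-1],
    [4.4,-3.6,0,0,0,2,-0.6],
    [5.5,-4.4,0,0,0,2.5,-0.3],
    [6.6,-5.3,0,0,0,3,-0.1],
    [7.7,-6.2,0,0,0,3.5,0],
    [8.8,-7.1,0,0,0,4,0],
    [9.9,-8,0.1,0,0,4.3,0],
    [11,-8.9,0.1,0,0,4.5,0]
  ]
}}

```text
time_s: 1.4
position: [499.7, -128.0, 227.0]
eef_rot: [0.996, -0.089, -0.0, 0.0]
wrist_force: [1.4, -0.1, 0.7]
grip_width: 42.7
grasp_force: 0.0
```

```bash
python3 - <<'E'
from h import *
rows((540,-33,225,-35))
f=cams.grab_frame('wrist');save(f,'w1.png')
import pickle;pickle.dump((f,get_obs()),open('w1.pkl','wb'))
E
```

```text
at [ 499.7 -128.   227. ] yaw -10.2 t 1.4 F [ 1.4 -0.1  0.7] M [-0.03 -0.11 -0.03] w 42.7
[ 0.57 -2.52  0.05  0.    0.    4.14]
```

View pics/w1.png

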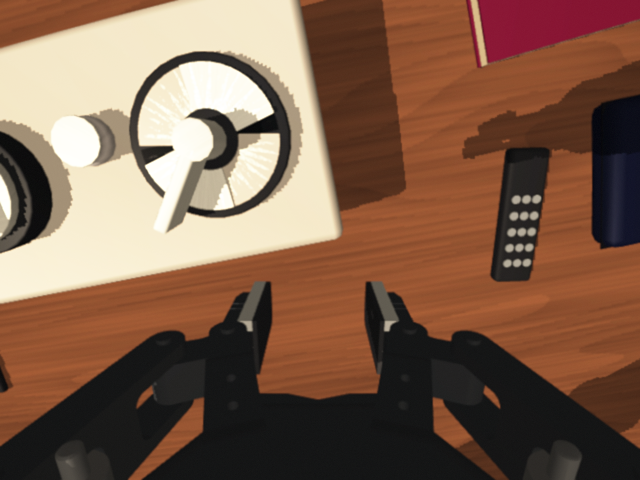

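The wrist view shows the vent hub top at about (196,138) and the handle's top end at about (164,227). The tin is at (78,140).

```bash
python3 - <<'E'
from h import *
import pickle
f,o=pickle.load(open('w1.pkl','rb'))
print(atz(f,[(196,138),(164,226)],147,o).round(1),atz(f,[(211,134)],112,o).round(1))
rows((539,-33,200,-35),(539,-33,124,-35))
E
```

```text
[[588.1 -53.3 147. ]
 [535.5 -15.9 147. ]] [[591.  -52.8 112. ]]
at [ 504.1 -119.2  227.4] yaw -9.7 t 1.45 F [4.5 5.8 0.8] M [ 0.46 -0.35 -0.03] w 42.6
[ 0.49 -2.27  0.7  -0.06 -0.01  4.22]
[ 0.49 -2.26  2.6  -0.06 -0.01  4.22]
```

Emit:
{"method": "send_rows", "body": {
  "targets": [
    [0.2,-0.8,0.2,0,0,1.2,0],
    [0.4,-1.6,0.4,0,0,2.4,0],
    [0.5,-2.2,0.6,0,0,3.6,0],
    [0.57,-2.53,0.7,0,0,4.15,0],
    [0.57,-2.53,0.7,0,0,4.15,0],
    [0.57,-2.53,0.7,0,0,4.15,0],
    [0.57,-2.53,0.7,0,0,4.15,0]
  ]
}}

```text
time_s: 2.33
position: [539.2, -35.1, 199.5]
eef_rot: [0.954, -0.301, 0.0, 0.0]
wrist_force: [-0.2, 0.2, -0.6]
grip_width: 42.9
grasp_force: 0.0
```

```bash
python3 - <<'E'
from h import *
rows((539,-33,124,-35))
f=cams.grab_frame('wrist');save(f,'w2.png')
E
```

```text
at [539.2 -35.1 199.5] yaw -35.1 t 2.325 F [-0.2  0.2 -0.6] M [-0.03 -0.04  0.04] w 42.9
[-0.03 -0.04  1.89  0.   -0.   -0.01]
```

View pics/w2.png

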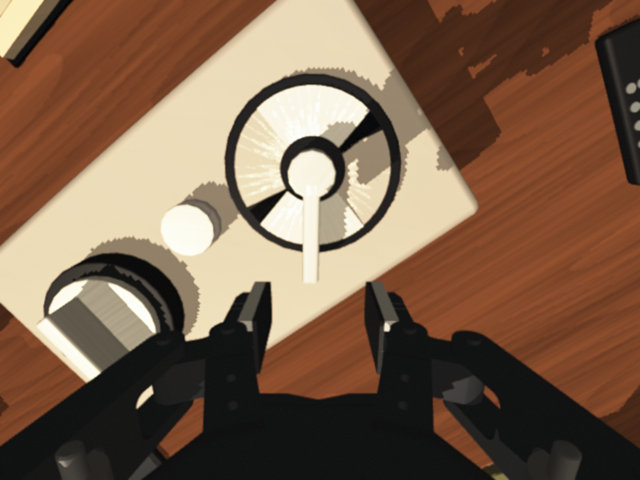

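The handle is at column 311 and lies straight between the fingers, which are centred at 318. I'll descend and narrow the gap.

Emit:
{"method": "send_rows", "body": {
  "targets": [
    [0,0,0.6,0,0,0,0],
    [0,0,1.2,0,0,0,0],
    [0,0,1.7,0,0,0,0],
    [0,0,1.88,0,0,0,0.2],
    [0,0,1.88,0,0,0,0.45],
    [0,0,1.88,0,0,0,0.45],
    [0,0,1.88,0,0,0,0.45]
  ]
}}

```text
time_s: 3.25
position: [539.8, -34.0, 124.8]
eef_rot: [0.954, -0.301, 0.001, -0.0]
wrist_force: [0.0, 0.5, 0.3]
grip_width: 23.5
grasp_force: 0.0
```

```bash
python3 - <<'E'
from h import *
c=np.array([582.7,-62.5])
rows(*[(*(c-52*np.array([np.cos(np.radians(a)),np.sin(np.radians(a))])),124,a) for a in range(-27,54,8)])
E
```

```text
at [539.8 -34.  124.8] yaw -35.0 t 3.25 F [0.  0.5 0.3] M [-0.01  0.04  0.  ] w 23.5
[-0.    0.15  0.02 -0.01 -0.01 -1.34]
[ 0.04  0.33  0.02 -0.01 -0.01 -2.67]
[ 0.1   0.5   0.02 -0.   -0.01 -4.  ]
[ 0.18  0.66  0.02 -0.   -0.01 -5.34]
[ 0.29  0.8   0.02 -0.   -0.01 -6.67]
[ 0.42  0.94  0.02 -0.   -0.01 -8.  ]
[ 0.56  1.05  0.02 -0.   -0.01 -9.34]
[ 7.200e-01  1.140e+00  2.000e-02 -0.000e+00 -1.000e-02 -1.067e+01]
[ 8.90e-01  1.21e+00  2.00e-02  0.00e+00 -1.00e-02 -1.20e+01]
[ 1.060e+00  1.250e+00  2.000e-02  0.000e+00 -1.000e-02 -1.334e+01]
[ 1.240e+00  1.270e+00  2.000e-02  0.000e+00 -1.000e-02 -1.467e+01]
```

Emit:
{"method": "send_rows", "body": {
  "targets": [
    [0,0.15,0,0,0,-1.3,0.45],
    [0.04,0.33,0,0,0,-2.7,0.45],
    [0.1,0.5,0,0,0,-4,0.45],
    [0.18,0.66,0,0,0,-5.3,0.45],
    [0.29,0.8,0,0,0,-6.7,0.45],
    [0.42,0.94,0,0,0,-8,0.45],
    [0.56,1.05,0,0,0,-9.3,0.45],
    [0.72,1.14,0,0,0,-10.7,0.45],
    [0.89,1.21,0,0,0,-12,0.45],
    [0.89,1.21,0,0,0,-12,0.45]
  ]
}}

```text
time_s: 4.5
position: [541.1, -94.5, 124.3]
eef_rot: [0.949, 0.316, 0.0, 0.0]
wrist_force: [-0.3, -0.2, -0.4]
grip_width: 23.4
grasp_force: 0.0
```

```bash
python3 - <<'E'
from h import *
c=np.array([582.7,-62.5])
rows(*[(*(c-52*np.array([np.cos(np.radians(a)),np.sin(np.radians(a))])),124,a) for a in range(40,70,3)])
E
```

```text
at [541.1 -94.5 124.3] yaw 36.9 t 4.5 F [-0.3 -0.2 -0.4] M [0.03 0.01 0.03] w 23.4
[ 0.02  0.05  0.01  0.   -0.01 -0.52]
[ 0.02  0.12  0.01  0.   -0.   -1.02]
[ 0.03  0.19  0.01  0.   -0.   -1.52]
[ 0.04  0.26  0.01  0.   -0.   -2.02]
[ 0.06  0.32  0.01  0.   -0.   -2.52]
[ 0.08  0.39  0.01  0.   -0.   -3.02]
[ 0.1   0.45  0.01  0.   -0.   -3.52]
[ 0.13  0.52  0.01  0.   -0.   -4.02]
[ 0.16  0.58  0.01  0.   -0.   -4.52]
[ 0.19  0.64  0.01  0.   -0.   -5.02]
```

Emit:
{"method": "send_rows", "body": {
  "targets": [
    [0.02,0.05,0,0,0,-0.5,0.45],
    [0.02,0.12,0,0,0,-1,0.45],
    [0.03,0.19,0,0,0,-1.5,0.45],
    [0.04,0.26,0,0,0,-2,0.45],
    [0.06,0.32,0,0,0,-2.5,0.45],
    [0.06,0.32,0,0,0,-2.5,0.45]
  ]
}}

```text
time_s: 5.25
position: [547.1, -99.2, 123.9]
eef_rot: [0.899, 0.438, -0.002, -0.003]
wrist_force: [-10.2, 9.3, 6.5]
grip_width: 23.5
grasp_force: 6.5
```

```bash
python3 - <<'E'
from h import *
c=np.array([582.7,-62.5])
f=cams.grab_frame('wrist');save(f,'w3.png')
rows(*[(*(c-52*np.array([np.cos(np.radians(a)),np.sin(np.radians(a))])),124,a) for a in range(52,70,2)])
E
```

```text
at [547.2 -99.2 124. ] yaw 51.9 t 5.3 F [-8.7  9.7  6.5] M [ 1.85  2.09 -0.13] w 23.6
[-0.03  0.14 -0.   -0.06  0.01 -0.01]
[-0.03  0.18 -0.   -0.06  0.01 -0.34]
[-0.03  0.23 -0.   -0.06  0.01 -0.68]
[-0.02  0.27 -0.   -0.06  0.01 -1.01]
[-0.02  0.32 -0.   -0.06  0.01 -1.34]
[-0.01  0.36 -0.   -0.06  0.01 -1.68]
[-0.    0.41 -0.   -0.06  0.   -2.01]
[ 0.01  0.45 -0.   -0.07  0.   -2.34]
[ 0.02  0.49 -0.   -0.07  0.   -2.68]
```

View pics/w3.png

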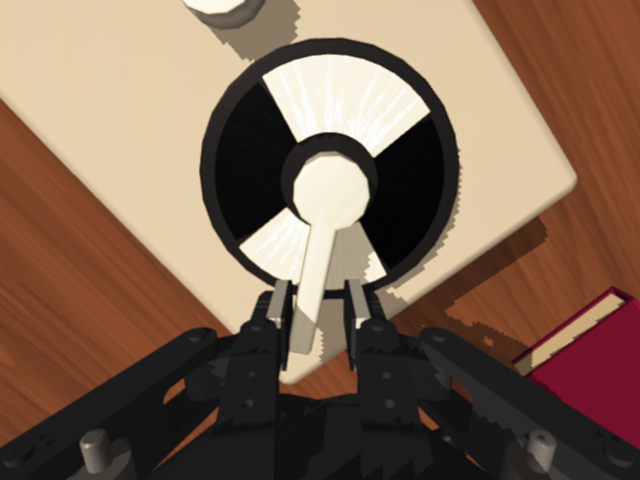

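The quarter openings are fully uncovered, and about 14 N of push meets the hard stop, so the vent is open. I'll back off to centre the fingers and lift.

Emit:
{"method": "send_rows", "body": {
  "targets": [
    [0,-0.2,0,0,0,0,0.45],
    [0,-0.27,0,0,0,0,0.3],
    [0,-0.27,0,0,0,0,0.2],
    [0,-0.27,-0.6,0,0,0,0.2],
    [0,-0.27,-1.2,0,0,0,0.2],
    [0,-0.27,-2.2,0,0,0,0],
    [0,-0.27,-2.4,0,0,0,0],
    [0,-0.27,-2.4,0,0,0,0]
  ]
}}

```text
time_s: 6.3
position: [542.1, -96.5, 220.3]
eef_rot: [0.899, 0.438, 0.0, 0.0]
wrist_force: [-0.8, 0.6, -0.0]
grip_width: 43.1
grasp_force: 0.0
```

```bash
python3 - <<'E'
from h import *
rows((577,127,220,1))
E
```

```text
at [542.1 -96.5 220.3] yaw 51.9 t 6.3 F [-0.8  0.6 -0. ] M [-0.01 -0.03  0.01] w 43.1
[ 4.94 -2.76  0.    0.01 -0.01  8.49]
```

Emit:
{"method": "send_rows", "body": {
  "targets": [
    [0.7,-0.4,0,0,0,1.2,0],
    [1.4,-0.8,0,0,0,2.4,0],
    [2.1,-1.2,0,0,0,3.6,0],
    [2.8,-1.6,0,0,0,4.8,0],
    [3.5,-2,0,0,0,6,0],
    [4.2,-2.35,0,0,0,7.2,0],
    [4.7,-2.6,0,0,0,8,0],
    [4.94,-2.76,0,0,0,8.5,0],
    [4.94,-2.76,0,0,0,8.5,0],
    [4.94,-2.76,0,0,0,8.5,0]
  ]
}}

```text
time_s: 7.55
position: [576.3, 126.5, 219.2]
eef_rot: [1.0, 0.009, -0.001, 0.001]
wrist_force: [-0.2, 0.9, 0.7]
grip_width: 42.6
grasp_force: 0.0
```

```bash
python3 - <<'E'
from h import *
rows((577,127,134,1))
o=get_obs();f=cams.grab_frame('wrist');save(f,'w4.png')
import pickle;pickle.dump((f,o),open('w4.pkl','wb'))
E
```

```text
at [576.3 126.5 219.2] yaw 1.0 t 7.55 F [-0.2  0.9  0.7] M [ 0.    0.01 -0.05] w 42.6
[ 0.02 -0.01  2.13  0.01  0.01  0.  ]
```

View pics/w4.png

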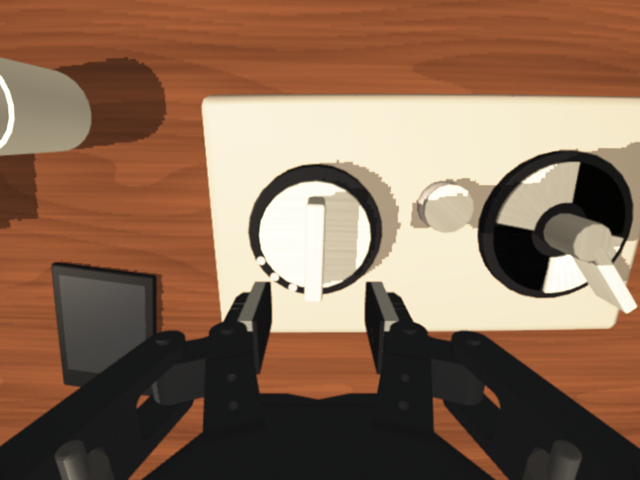

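The dial's bar top runs from (316,198) to (314,300), centred between the fingers. The vent is still open.

```bash
python3 - <<'E'
from h import *
import pickle
f,o=pickle.load(open('w4.pkl','rb'))
print(atz(f,[(316,199),(314,300)],160,o).round(1),atz(f,[(315,236)],130,o).round(1),atz(f,[(315,229)],122,o).round(1))
E
```

```text
[[612.3 128.7 160. ]
 [544.9 128.9 160. ]] [[580.1 129.  130. ]] [[583.1 129.2 122. ]]
```

Emit:
{"method": "send_rows", "body": {
  "targets": [
    [0.05,-0.03,0.7,0,0,0,0],
    [0.05,-0.03,1.4,0,0,0,0],
    [0.05,-0.03,1.9,0,0,0,0],
    [0.05,-0.03,2.1,0,0,0,0],
    [0.05,-0.03,2.1,0,0,0,0.5],
    [0.05,-0.03,2.1,0,0,0,1],
    [0.05,-0.03,2.1,0,0,0,1],
    [0.05,-0.03,2.1,0,0,0,1],
    [0.05,-0.03,2.1,0,0,0,1]
  ],
  "force": 60
}}

```text
time_s: 8.72
position: [579.0, 128.8, 137.0]
eef_rot: [1.0, 0.008, 0.001, -0.0]
wrist_force: [-1.4, -0.4, 6.1]
grip_width: 10.9
grasp_force: 60.2
```

```bash
python3 -c "
from h import *
rows((579,128,134,1))"
```

```text
at [579.  128.8 137. ] yaw 1.0 t 8.725 F [-1.4 -0.4  6.1] M [-0.14  0.15 -0.59] w 10.9
[-0.    0.02  0.07 -0.   -0.01 -0.01]
```

Emit:
{"method": "send_rows", "body": {
  "targets": [
    [0,0,-0.04,0,0,0.6,1],
    [0,0,-0.04,0,0,1.2,1],
    [0,0,-0.04,0,0,1.8,1],
    [0,0,-0.04,0,0,2.4,1],
    [0,0,-0.04,0,0,3,1],
    [0,0,-0.04,0,0,3.6,1],
    [0,0,-0.04,0,0,4.2,1],
    [0,0,-0.04,0,0,4.8,1],
    [0,0,-0.04,0,0,5,1],
    [0,0,-0.04,0,0,5,1]
  ]
}}

```text
time_s: 9.98
position: [578.9, 128.7, 137.1]
eef_rot: [0.968, -0.25, 0.0, 0.0]
wrist_force: [5.1, 1.1, -10.7]
grip_width: 10.8
grasp_force: 58.7
```

```bash
python3 -c "
from h import *
rows((579,128,135,-61))"
```

```text
at [578.9 128.7 137.1] yaw -28.9 t 9.975 F [  5.1   1.1 -10.7] M [ 0.11 -1.17  0.12] w 10.8
[ 0.01  0.01  0.05 -0.   -0.    5.34]
```

Emit:
{"method": "send_rows", "body": {
  "targets": [
    [0,0,0.02,0,0,0.6,1],
    [0,0,0.02,0,0,1.2,1],
    [0,0,0.02,0,0,1.8,1],
    [0,0,0.02,0,0,2.4,1],
    [0,0,0.02,0,0,3,1],
    [0,0,0.02,0,0,3.6,1],
    [0,0,0.02,0,0,4.2,1],
    [0,0,0.02,0,0,4.8,1],
    [0,0,0.02,0,0,5.3,1],
    [0,0,0.02,0,0,5.3,1]
  ]
}}

```text
time_s: 11.22
position: [578.9, 128.7, 137.1]
eef_rot: [0.863, -0.506, 0.001, 0.0]
wrist_force: [3.7, -1.6, -4.3]
grip_width: 10.6
grasp_force: 59.6
```

```bash
python3 - <<'E'
from h import *
rows((579,128,135,-61))
a=cams.grab_frame('wrist')['color'][:,:,::-1]; b=cams.grab_frame('side')['color'][:,:,::-1]
b=cv2.resize(b[190:350,200:380],(540,480),interpolation=cv2.INTER_CUBIC)
c=np.hstack([cv2.resize(a,(400,300)),cv2.resize(b,(340,300))]);cv2.imwrite('pics/e.png',c)
E
```

```text
at [578.9 128.7 137.1] yaw -60.7 t 11.225 F [ 3.7 -1.6 -4.3] M [-0.35 -0.79  0.09] w 10.6
[ 0.02  0.01  0.05 -0.   -0.01  0.04]
```

View pics/e.png

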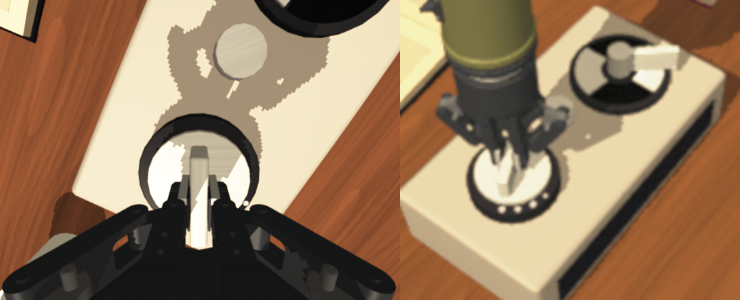

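The bar is aligned between the pads, turned 61.7° (1.077 rad), and the vent is still open. I'll hold.

Emit:
{"method": "send_rows", "body": {
  "targets": [
    [0,0,0,0,0,0,1],
    [0,0,0,0,0,0,1],
    [0,0,0,0,0,0,1],
    [0,0,0,0,0,0,1],
    [0,0,0,0,0,0,1],
    [0,0,0,0,0,0,1],
    [0,0,0,0,0,0,1],
    [0,0,0,0,0,0,1],
    [0,0,0,0,0,0,1],
    [0,0,0,0,0,0,1]
  ]
}}

```text
time_s: 12.58
position: [578.8, 128.7, 137.0]
eef_rot: [0.862, -0.506, 0.0, -0.0]
wrist_force: [4.4, -2.3, -2.6]
grip_width: 10.7
grasp_force: 59.8
```

Emit:
{"method": "send_rows", "body": {
  "targets": [
    [0,0,0,0,0,0,1],
    [0,0,0,0,0,0,1],
    [0,0,0,0,0,0,1],
    [0,0,0,0,0,0,1]
  ]
}}

```text
time_s: 13.08
position: [578.8, 128.7, 137.0]
eef_rot: [0.862, -0.506, 0.0, -0.0]
wrist_force: [4.8, -2.0, -2.5]
grip_width: 10.9
grasp_force: 59.8
```

```bash
python3 -c "
from h import *
rows((579,128,135,-61));print(manip.job_done())"
```

```text
at [578.8 128.7 137. ] yaw -60.8 t 13.075 F [ 4.8 -2.  -2.5] M [-0.36 -1.04  0.11] w 10.9
[ 0.02  0.    0.05 -0.   -0.    0.03]
the job is handed in; nothing more can be done
None
```

I swung the vent to its open stop, then turned the dial to about 1.08 rad (third step) and held it for nearly 2 s; I handed the job in at 13 s with the gripper still holding it, and the hand-in returned no verdict.

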